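# Deburr the bored sleeve of a tube block

## Task

Take the swivel-blade deburring tool out of its stand and deburr the inner top edge of the bored sleeve that sits in the large pocket of the aluminium tube block: start on the side of the bore away from the small holes and run the blade once clockwise (seen from above) all the way round, until it is a little past where it started, keeping it on the edge with light, steady pressure and never digging in. Then put the tool back in its stand, fully home and upright, and leave the things round about where they are.

Things in the scene. Friction and masses are not known exactly. Their poses are not given: they have to be found in the camera images.
- handle (a point): Centre of the handle of a pocket deburring tool (90 g, 86 mm long) that stands blade down in its stand. z up along the tool's axis, x and y square to the handle's flats. Black square handle 20 x 20 mm, 54 mm long (27 mm above and below this point): grip it across two flats. Below it an aluminium flange, 26 mm across, underside 31 mm below this point; then the nose; the blade's tip is 60 mm below this point.
- nose (a point): Lower end of the tool's nose, on the tool's axis, 43 mm below the handle centre. The nose is aluminium, 17 mm across under the flange, tapering to 8 mm here. From here a 3 mm round steel shank runs down the axis to 50.5 mm below the handle centre, where the slanting blade begins.
- blade (a joint): Swivel angle of the blade about the tool's axis, rad: 0 when it slants towards the tool's x, growing anticlockwise seen from above; no stops. It turns almost freely and trails like a caster. The blade is 2.6 mm thick and slants from the shank's end down and out to 6 mm off the axis, 58.5 mm below the handle centre; it sweeps a circle of 7.3 mm radius.
- blade_edge (a point): Middle of the slanting blade, which rubs on the edge: 3 mm off the tool's axis, 54.5 mm below the handle centre; keep it level with the edge. In use the tool's axis is drawn outwards to 2 to 4 mm outside the bore's edge, the shank passing just over the rim, and the blade reaches back into the bore and trails. It works at 2 to 8 N on the edge, and digs in at 12 N.
- bore (a point): Axis of the block's large pocket, level with the top of the sleeve in it, 52 mm above the bench. The sleeve sits in the pocket with play: its axis may lie up to 3.5 mm to any side of this point. Aluminium, 47 mm outside, bore 36 mm, 36 mm deep, sharp stiff inner edge, stands 2 mm above the block. z up; y towards the small holes: start and end at -y; clockwise means -y, -x, +y, +x, -y.
- tube_block: Bare aluminium tube block, 84 x 140 x 40 mm, on a dark steel base plate, 100 x 190 x 10 mm; neither moves. Origin under the plate's centre; y along the block towards the nine small holes (12 mm). Large pocket, 55 mm wide, at y = -35 mm, with a rubber pad on its floor that holds the sleeve in place. A steel clamp at each end stands 31 mm above the bench.
- socket (a point): Centre of the mouth of the tool stand's upright grey tube, 60 mm above the bench; z up. Tube 31 mm outside, about 21 mm inside, open at the top, on a round dark base 68 mm across and 9 mm high that does not move. Fully home, the tool's flange rests on the mouth and the handle centre is 31 mm above this point.
- sample_box: Bystander: blue cryo box with a white label on top, 68 x 68 x 50 mm, left of the block; origin at the centre of its underside. Leave it alone.
- flow_cell_case: Bystander: flat white case, 55 x 85 x 18 mm, right of the tool stand; origin at the centre of its underside. Leave it alone.
- tube_a: Bystander: upright screw-cap tube, 34 mm across, 117 mm tall, behind the tool stand; origin at the centre of its underside. Leave it alone.
- tube_b: Bystander: upright screw-cap tube, 34 mm across, 114 mm tall, beside the other tube; origin at the centre of its underside. Leave it alone.

How it is judged:
By the outcome, as a careful person would: the job done as asked, in the order asked, and still so for the second after the job is handed in, with the robot touching nothing.
It also fails if it takes over 72 s, if anything falls off the work surface, if the arm or the gripper's body presses on something with over 40 N, if the wrist force passes 120 N, or if a joint passes its speed limit or range.

## Robot

A 6-joint arm with a two-finger parallel gripper is mounted at the origin on a cart in front of the work surface, level with it; the furniture and walls round the work are solid. World frame = base frame: x ahead of the robot, y to its left, z up, the work surface at z = 0. Lengths are in m, angles in rad, forces in N, time in s.
With the tool pointing down it reaches from about 0.35 to 0.975 m from the base axis. Payload 4.9 kg.
Tool frame: the origin (TCP) lies where the fingers leave the gripper's body, on its centre line; the fingertips stand 73 mm ahead of it and the grasp point (between the pads) lies 54 mm ahead of it; z points along the fingers, y is the direction in which the jaws open and shut (so a half turn about z gives the same grasp; the last joint's range is limited). The gripper opens to 85 mm and grips with 20 to 120 N. Pads are 22 mm wide; open, the fingers measure 114 mm over their backs; the gripper's body (76 mm by 85 mm) begins 54 mm behind the grasp point. The pads swing forward as they close: fully open they stand 13 mm farther back than shut.
Start: joints at [1.122, 0.053, 1.613, -0, 1.476, -0.119], TCP at [0.202, 0.591, 0.304] pointing down, gripper open.
Joint ranges: [-3.01, 3.01], [-1.01, 2.22], [0.06, 2.58], [-1.02, 4.17], [0.09, 2.62], [-3.14, 3.14]. Speed limits (rad/s): [2.57, 2.57, 3.14, 3.14, 3.14, 3.14].

## Interface

Orientations are given as a rotation vector (axis times angle).
In Python, from station import monitor, vision, workorder gives the robot as it stands.
- The arm moves only by the tool arm_command, never from a script. Its argument "rows" is text: rows parted by semicolons, each of 6 numbers parted by spaces: the shift along the world's x, y, z in mm, then the turn, a rotation vector about the world's x, y, z in degrees. In form: tx ty tz wx wy wz; .... A call has 1 to 12 rows; each row is the pose to reach, as a shift and turn from the pose measured when the call began; what a row does not reach only later rows make up. A row lasts 1/8 s, in which the tool goes at most 62.5 mm and 10.7 degrees, less where a joint would pass 70% of its speed; a pose out of reach is approached as far as the arm can. A call with a gripper value outside its range is refused whole. "jaw" is the opening, from 0 (shut) to 1 (fully open), set as the call begins (left out, the last holds). The fingers move at their own pace and stop on an object; "squeeze" is the grip in N (left out, the last holds). Time passes only in rows, so rows that repeat a pose let the fingers close. It gives the time, the measured TCP pose, the force and the opening at its end, in the units of the state.
- monitor.get_obs(): the state, without advancing time (a new reading comes with each control period).
- vision.get_image(name): name is "side" or "top"; returns a dict with "frame" (400x640x3 uint8, red, green, blue), "vfov" (degrees; the focal length in pixels is half the picture's height over the tangent of half this angle, whatever the lens; pixels are square), "cx", "cy" (the principal point, pixels), "R" (3x3) and "t" (3): a world point X has camera coordinates R X + t. Camera axes: x right, y down, z forward; pixel columns grow to the right and rows downward; lengths in m; the calibration is good to about 2 mm. A picture is of the moment at which its call begins. There is no depth.
- workorder.finish_job(): hands the job in, once; it reports no verdict.
The state is a dict: "t": time; "q": joint angles; "dq": joint speeds; "effort": joint torques, N m; "tool_pos": TCP position; "tool_rot": TCP orientation; "contact_force": force on the tool from outside, world axes, zero at the start; "wrist_torque": the same for the moment, N m; "opening": finger opening in m.
Only numpy, scipy, OpenCV 4.12 (cv2) and the standard library are available. Lean on these libraries where they do the work, as an engineer would, in place of code of your own. Each camera call takes 0.05 s, during which the arm holds its last target. There are 200 camera calls.

## Working session

There is one attempt and no reset: what is moved stays moved. The work goes in short steps, Python scripts to look and compute and a tool call to move; the robot and the scene stay as the last step left them, time stands still between calls to the robot, and variables do not carry over. Pictures are saved under pics/ and viewed, about 8 in all and at most 12, crops included, and the job is handed in when it is done.

Besides the shell and the picture viewer there is one more tool, called in YAML: its name, and indented under it one key for each argument. arm_command: Moves the arm, as the interface text tells. Its arguments: {"type":"object","properties":{"rows":{"type":"string"},"jaw":{"type":"number"},"squeeze":{"type":"number"}},"required":["rows"]}

```bash
mkdir -p pics; ls
cat > h.py <<'E'
import numpy as np, cv2
from station import monitor, vision, workorder
def snap(n):
    d=vision.get_image(n); f=200/np.tan(np.radians(d['vfov'])/2)
    d['f']=f; d['R']=np.array(d['R']); d['t']=np.array(d['t']); return d
def ray(d,u,v):
    c=-d['R'].T@d['t']; r=d['R'].T@np.array([(u-d['cx'])/d['f'],(v-d['cy'])/d['f'],1]); return c,r
def onz(d,u,v,z):
    c,r=ray(d,u,v); return c+r*(z-c[2])/r[2]
def proj(d,X):
    p=d['R']@np.array(X)+d['t']; return d['cx']+d['f']*p[0]/p[2], d['cy']+d['f']*p[1]/p[2]
def save(n,img,s=1):
    cv2.imwrite('pics/'+n+'.png',cv2.resize(img[:,:,::-1],None,fx=s,fy=s,interpolation=cv2.INTER_CUBIC))
E
python3 - <<'E'
from h import *
a=snap('top');b=snap('side')
np.save('top0.npy',a['frame']);np.save('side0.npy',b['frame'])
for n,d in(('top',a),('side',b)):
    save(n+'0',d['frame'],1.25); print(n,d['vfov'],d['cx'],d['cy'],-d['R'].T@d['t'],d['R'])
o=monitor.get_obs();print(o)
E
```

```text
pics
top 44.11846241881171 318.9093815818998 197.01244792370184 [0.31660754 0.02279922 1.6086754 ] [[-0.01218048 -0.99986821 -0.01073302]
 [-0.98794544  0.01369044 -0.1541959 ]
 [ 0.15432251  0.00872546 -0.987982  ]]
side 43.190596716927885 318.21372015870224 201.23808798756573 [ 0.59638973 -0.89529689  0.89534859] [[ 0.99855279  0.05071183 -0.01790617]
 [ 0.02074723 -0.67041761 -0.74169386]
 [-0.04961727  0.74024897 -0.67049951]]
{'t': 0.1, 'q': array([ 1.12200081e+00,  5.33254016e-02,  1.61415972e+00,  1.38236527e-06,
        1.47601992e+00, -1.18994342e-01]), 'dq': array([ 0.00034044,  0.00013227, -0.00389896,  0.00015612, -0.00135367,
       -0.00051698]), 'effort': array([-5.85055914e-04, -3.94905639e+01, -3.71361530e+01, -2.08722377e-04,
        3.91929148e-03,  3.05360686e-05]), 'tool_pos': array([0.20221627, 0.59092554, 0.3027626 ]), 'tool_rot': array([-5.15617680e-01, -3.09844491e+00,  2.88263446e-03]), 'contact_force': array([-0.52027144, -0.90850068, -0.47269427]), 'wrist_torque': array([ 0.0219581 ,  0.01123242, -0.01608449]), 'opening': 0.085536562752737}
```

View pics/top0.png

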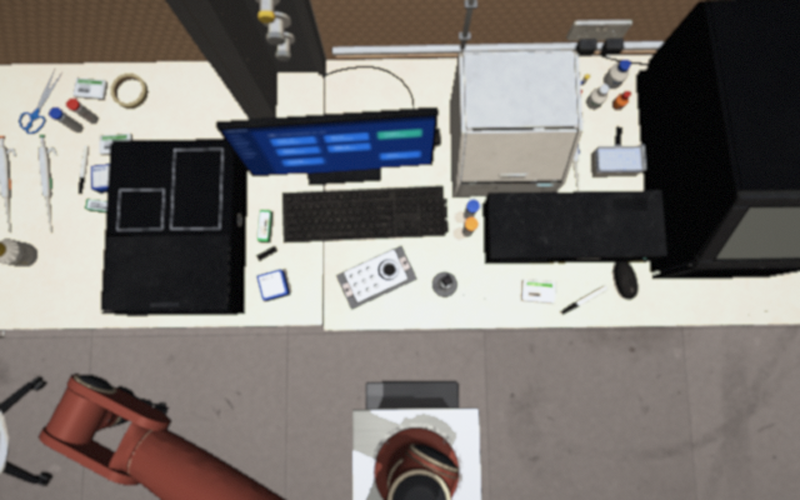

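View pics/side0.png

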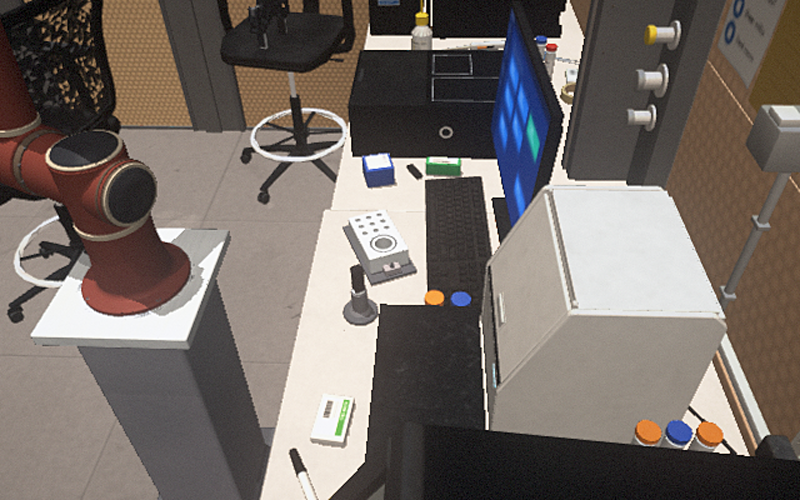

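The top view shows the block at about (378,277) of 800x500 and the stand at (444,284). The side view shows the bore at (384,243) and the handle at (357,280). Zooming in on both.

Run:
```python
from h import *
a=np.load('top0.npy');b=np.load('side0.npy')
A=cv2.resize(a[185:255,260:380],None,fx=6.5,fy=6.5,interpolation=cv2.INTER_CUBIC)[:, :780]
save('c1',A)
B=cv2.resize(b[160:265,265:345],None,fx=5.6,fy=5.6,interpolation=cv2.INTER_CUBIC)
save('c2',B);print(A.shape,B.shape)
```

```text
(455, 780, 3) (588, 448, 3)
```

View pics/c1.png

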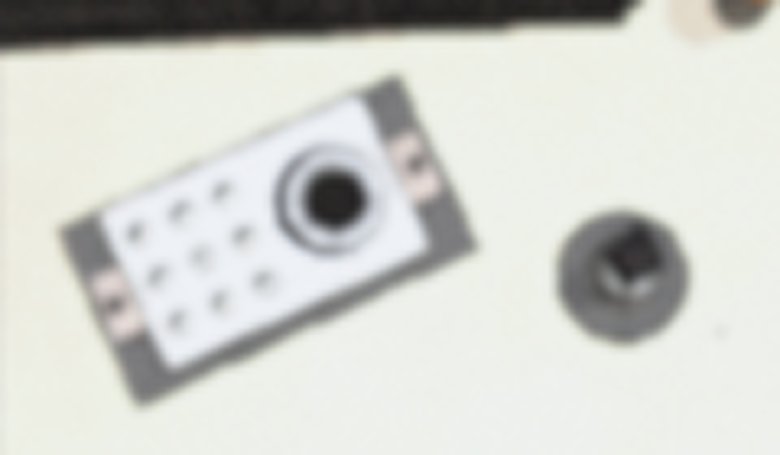

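View pics/c2.png

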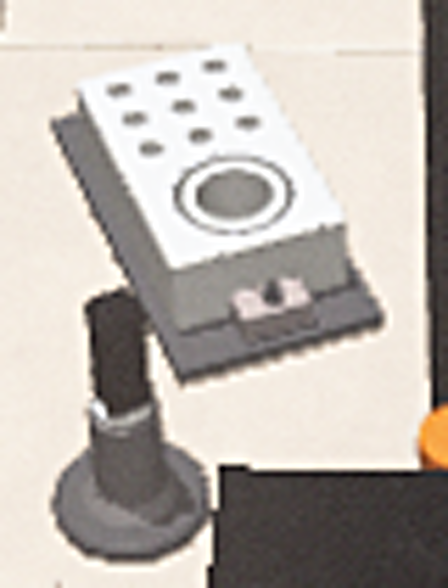

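Top crop: the bore is at about (335,200), black handle top at (632,250), round base centred at about (623,277). Side crop: bore at (235,193), handle from (115,300) to (120,410). Now measuring these with masks.

Run:
```python
from h import *
a=snap('top');b=snap('side')
def big(img,x0,x1,y0,y1,k=8):
    return cv2.resize(img[y0:y1,x0:x1],None,fx=k,fy=k,interpolation=cv2.INTER_CUBIC)
def px(p,x0,y0,k=8): return (p[0]+.5)/k-.5+x0,(p[1]+.5)/k-.5+y0
def blobs(m):
    n,l,s,c=cv2.connectedComponentsWithStats(m.astype(np.uint8)); return l,s,c
def pick(m,near):
    l,s,c=blobs(m); d=[1e9]+[np.hypot(*(c[i]-near)) if s[i,4]>150 else 1e9 for i in range(1,len(c))]
    return (l==int(np.argmin(d))).astype(np.uint8)
def cont(m): return max(cv2.findContours(m,cv2.RETR_EXTERNAL,cv2.CHAIN_APPROX_NONE)[0],key=cv2.contourArea)
def rep(n,d,x0,y0,x1,y1,th,near,z,full=True):
    g=cv2.cvtColor(big(d['frame'],x0,x1,y0,y1),cv2.COLOR_RGB2GRAY)
    for t in th:
        m=pick(g<t,(np.array(near)-[x0,y0])*8); c=cv2.convexHull(cont(m))
        e=cv2.fitEllipse(c); r=cv2.minAreaRect(c); M=cv2.moments(c)
        q=px((M['m10']/M['m00'],M['m01']/M['m00']),x0,y0)
        W=[onz(d,*px(p,x0,y0),z)[:2] for p in c[:,0]]; W=np.array(W)
        wr=cv2.minAreaRect((W*1000).astype(np.float32)); ci=cv2.fitEllipse((W*1000).astype(np.float32))
        print(n,t,'px',np.round(q,2),'hullcentroid',np.round(onz(d,*q,z)*1000,1),'rect',np.round(wr[0],1),np.round(wr[1],1),round(wr[2],1),'ell',np.round(ci[0],1),np.round(ci[1],1))
# bore
rep('bore top',a,295,200,330,232,(70,100,130),(260+335/6.5,185+200/6.5),.052)
rep('bore side',b,290,180,325,210,(110,135,160),(265+235/5.6,160+193/5.6),.052)
rep('base top',a,340,212,372,242,(140,170,200),(260+623/6.5,185+277/6.5),.009)
rep('handle top',a,340,212,372,242,(50,65,80),(260+632/6.5,185+250/6.5),.118)
rep('base side',b,270,235,305,263,(110,140,170),(265+130/5.6,160+500/5.6),.009)
rep('block plate top',a,262,190,338,252,(150,180,200),(301,222),.010)
# block top white
g=cv2.cvtColor(big(b['frame'],265,345,160,235),cv2.COLOR_RGB2GRAY)
for p in ((0,0),):
    pass
# side handle: axis via cross-section
g=cv2.cvtColor(b['frame'],cv2.COLOR_RGB2GRAY)
for v in range(211,250): print(v,g[v,276:298])
```

```text
bore top 70 px [311.04 215.27] hullcentroid [501.4  62.2  52. ] rect [501.3  62.2] [24.6 23.2] 89.2 ell [501.5  62.2] [23.8 25.1]
bore top 100 px [311.04 215.23] hullcentroid [501.6  62.2  52. ] rect [501.5  62. ] [27.9 27.1] 75.5 ell [501.6  62.3] [27.2 28.2]
bore top 130 px [311.02 215.21] hullcentroid [501.6  62.3  52. ] rect [501.9  62.6] [30.  30.2] 25.7 ell [501.7  62.3] [30. 31.]
bore side 110 px [300.46 194.41] hullcentroid [487.8  60.1  52. ] rect [487.6  59.8] [11.1  3.1] 88.7 ell [488.   60.4] [ 3.8 12.3]
bore side 135 px [310.13 193.8 ] hullcentroid [512.1  63.2  52. ] rect [513.   63.3] [11.1 24. ] 12.0 ell [509.6  62.7] [17.7 23.5]
bore side 160 px [306.21 194.2 ] hullcentroid [502.3  61.4  52. ] rect [502.3  61.4] [32.5 32.5] 59.4 ell [502.2  61.6] [31.6 34.4]
base top 140 px [355.28 227.12] hullcentroid [465.9 -80.    9. ] rect [465.8 -79.5] [60.4 61.3] 22.9 ell [465.9 -80. ] [60.9 61.9]
base top 170 px [355.28 227.14] hullcentroid [465.8 -80.    9. ] rect [465.8 -79.7] [64.4 64.7] 23.9 ell [465.9 -79.9] [64.9 65.4]
base top 200 px [355.29 227.15] hullcentroid [465.8 
[... 4292 characters left out ...]
2  90  92  85  79
  97 128 125 119]
243 [212 123 117 125 123 109  84  91  93  91  96  93  98  97  92  89  88  78
  84 105 126 122]
244 [114 116 122 124 124 111  84  94  95  94  96  92  93  96  94  92  85  81
  76  86 102 130]
245 [109 117 122 124 120 124  81  89  88  93  93  96  98  93  92  89  85  84
  80  95  91 119]
246 [116 124 127 128 131 131  92  86  93  96  94  90  98  90  89  89  88  84
  84  94  86  90]
247 [120 126 126 124 138 135 112  90  91  90  92  93  92  93  91  90  83  87
  92 100  90  74]
248 [123 125 121 127 137 134 115  98  91  87  96  91  98  91  96  88  91  95
 108  98  95  79]
249 [123 120 124 129 133 137 142 133  99 101  92  92  97  93  93  98 102 110
 106  98  91  83]
```

arm_command:
  rows: "20 -50 10 0 0 -3; 42 -106 20 0 0 -7; 64 -162 20 0 0 -11; 86 -218 20 0 0 -15; 108 -274 20 0 0 -19; 130 -330 20 0 0 -23; 152 -386 20 0 0 -26; 174 -442 10 0 0 -30; 196 -498 0 0 0 -33; 218 -554 -15 0 0 -37; 241 -611 -30 0 0 -40; 263.8 -670.2 -50 0 0 -43.1"
  jaw: 1

```text
t: 1.7
tool_pos: [0.465, -0.0771, 0.2546]
tool_rot: [1.621, 2.69, -0.001]
contact_force: [1.2, 0.5, -0.6]
opening: 0.0857
```

arm_command:
  rows: "1 -2.2 -40 0 0 0; 1 -2.2 -80 0 0 0; 1 -2.2 -104 0 0 0; 1 -2.2 -109.6 0 0 0; 1 -2.2 -109.6 0 0 0; 1 -2.2 -109.6 0 0 0"

```text
t: 2.45
tool_pos: [0.4669, -0.0795, 0.1466]
tool_rot: [1.619, 2.688, 0.0]
contact_force: [0.6, 0.5, -0.4]
opening: 0.0853
```

arm_command:
  rows: "0 0 0 0 0 0; 0 0 0 0 0 0; 0 0 0 0 0 0; 0 0 0 0 0 0; 0 0 0 0 0 0; 0 0 0 0 0 0; 0 0 0 0 0 0"
  jaw: 0
  squeeze: 60

```text
t: 3.32
tool_pos: [0.467, -0.0795, 0.1468]
tool_rot: [1.619, 2.688, 0.0]
contact_force: [-0.7, -0.5, 2.8]
opening: 0.0191
```

Run:
```python
from h import *
b=snap('side'); save('g1',b['frame'][130:270,230:370],4.2)
o=monitor.get_obs(); print(o['t'],o['tool_pos'],o['tool_rot'],o['contact_force'],o['wrist_torque'],o['opening'])
```

```text
3.375 [ 0.46700803 -0.07952338  0.14680937] [1.61889657e+00 2.68784135e+00 4.32485990e-04] [-0.84067876 -0.015366    3.33136569] [0.0411762  0.11309405 0.00578873] 0.019140002037030267
```

View pics/g1.png

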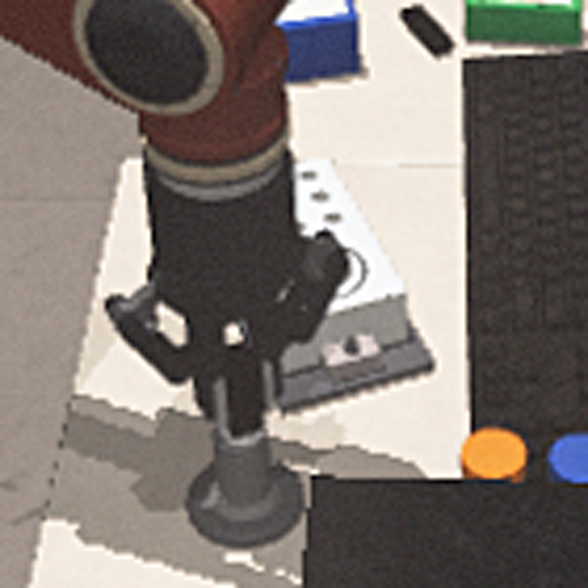

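Grip is good (opening 19.1 mm; the handle sits between the pads at fingertips around (235,400)). Lifting straight out.

arm_command:
  rows: "0 0 8 0 0 0; 0 0 20 0 0 0; 0 0 40 0 0 0; 0 0 60 0 0 0; 0 0 60 0 0 0; 0 0 60 0 0 0"

```text
t: 4.12
tool_pos: [0.4667, -0.0794, 0.2063]
tool_rot: [1.619, 2.688, 0.0]
contact_force: [0.8, -0.6, -2.0]
opening: 0.0197
```

Run:
```python
from h import *
b=snap('side'); a=snap('top')
np.save('s1.npy',b['frame'])
A=cv2.resize(b['frame'][180:265,250:330],None,fx=7,fy=7,interpolation=cv2.INTER_CUBIC)
save('g2',A)
for i in range(5):
    snap('top'); o=monitor.get_obs(); print(o['t'],o['tool_pos'],o['contact_force'],o['wrist_torque'])
p=o['tool_pos']
for dz in (55.8+31,55.8+43,55.8+50.5,55.8+60): print(dz,proj(b,p-[0,0,dz/1000]))
```

```text
4.275 [ 0.46640483 -0.07934782  0.20561192] [-0.5855312  -0.81346161 -1.06800487] [-0.01052436 -0.01681627  0.00832541]
4.325 [ 0.46649667 -0.07936924  0.20575051] [ 0.00651553 -0.23878643 -0.66753968] [-0.02343784 -0.00508632 -0.02688275]
4.375 [ 0.46659833 -0.07942255  0.20592029] [ 1.04691553 -0.26964888 -0.93636086] [-0.03184244  0.02601114 -0.05908047]
4.425 [ 0.46668553 -0.07944146  0.20606037] [ 0.29985221 -0.33744052 -1.02628407] [0.0289397  0.02769939 0.00048928]
4.475 [ 0.46677757 -0.07947993  0.20626381] [ 0.15272434  0.50993945 -0.73688319] [-0.01463768  0.00589849 -0.06314078]
86.8 (np.float64(285.0708719216436), np.float64(212.78707978922884))
98.8 (np.float64(285.4004259714737), np.float64(216.65501278122682))
106.3 (np.float64(285.6040424800122), np.float64(219.04483324162672))
115.8 (np.float64(285.8594003773857), np.float64(222.04193564873566))
```

View pics/g2.png

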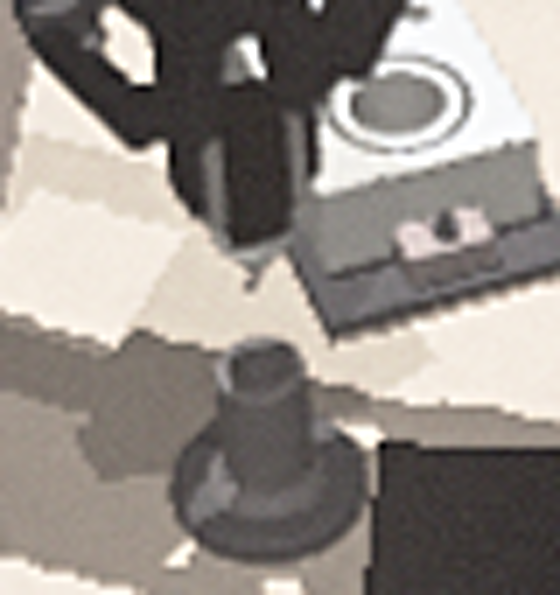

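The crop shows the tool free of the tube, with its nose at about (255,265), roughly 1 px right of where I predicted. Next I'll go over the bore and compare the two there.

arm_command:
  rows: "5 20 0 0 0 0; 15 60 0 0 0 0; 25 100 0 0 0 0; 33 130 -8 0 0 0; 34.8 141.4 -20 0 0 0; 34.8 141.4 -20 0 0 0; 34.8 141.4 -20 0 0 0; 34.8 141.4 -20 0 0 0"

```text
t: 5.48
tool_pos: [0.5018, 0.0611, 0.1867]
tool_rot: [1.621, 2.687, 0.0]
contact_force: [-0.4, -0.4, -0.7]
opening: 0.0194
```

Run:
```python
from h import *
b=snap('side');o=monitor.get_obs()
A=cv2.resize(b['frame'][155:215,265:350],None,fx=9,fy=9,interpolation=cv2.INTER_CUBIC)
p=o['tool_pos'];print(p,o['tool_rot'],o['contact_force'])
for dz in (55.8+20,55.8+31,55.8+43,55.8+50.5,55.8+60):
    q=proj(b,p-[0,0,dz/1000]); print(dz,q, (q[0]-265+.5)*9,(q[1]-155+.5)*9)
q=proj(b,[.502,.062,.052]);print(q,(q[0]-265+.5)*9,(q[1]-155+.5)*9)
save('g3',A)
g=cv2.cvtColor(b['frame'],cv2.COLOR_RGB2GRAY)
for v in range(170,204): print(v,g[v,292:324])
```

```text
[0.50179015 0.06112737 0.18675358] [1.62075325e+00 2.68689757e+00 5.12797294e-04] [-0.32880077  0.37774538 -1.06028833]
75.8 (np.float64(305.19478255163216), np.float64(176.19753247822405)) 366.2530429646894 195.27779230401643
86.8 (np.float64(305.35171846119886), np.float64(179.65415605299563)) 367.6654661507897 226.38740447696068
98.8 (np.float64(305.520815920783), np.float64(183.37864630411988)) 369.1873432870468 259.907816737079
106.3 (np.float64(305.62540434593996), np.float64(185.68227978764742)) 370.1286391134596 280.64051808882675
115.8 (np.float64(305.7566897140637), np.float64(188.5739321808581)) 371.3102074265735 306.66538962772285
(np.float64(306.12105000243076), np.float64(194.03103258215086)) 374.58945002187687 355.7792932393577
170 [237 240 242 204  28  48  56  53  79 117 108  52  45  53  51  56  48  46
  44  74 119  84  41 151 247 234 231 233 234 233 235 234]
171 [243 242 254 244  24  52  55  57  75 115 108  59  49  52  50  49  49  51
  49  72 119  96  58 171 247 237 234 236 234 233 237 236]
172 [241 226 235 193  32  52  48  50  81 114 113  75  48  53  55  48  52  50

[... 3542 characters left out ...]
 172 171 173 172 174 174]
199 [178 169 202 255 249 169 144 130 147 176 169 162 155 154 148 154 159 155
 178 169 148 153 144 170 182 175 174 175 179 176 173 181]
200 [172 176 168 167 167 177 182 163 147 155 154 154 151 173 185 174 158 148
 159 159 137 160 183 177 181 177 178 176 182 166 151 164]
201 [143 177 175 171 171 177 177 180 177 161 143 144 136 147 188 176 146 160
 154 171 186 183 182 176 178 180 176 157 161 145 130 135]
202 [125 169 177 174 175 175 175 176 175 179 182 195 181 180 192 187 182 202
 176 182 177 180 176 164 157 142 127 140 140 141 137 145]
203 [111 146 177 176 176 176 174 175 171 171 166 167 173 176 175 180 181 176
 180 173 158 151 128 140 140 139 140 145 142 144 140 146]
```

View pics/g3.png

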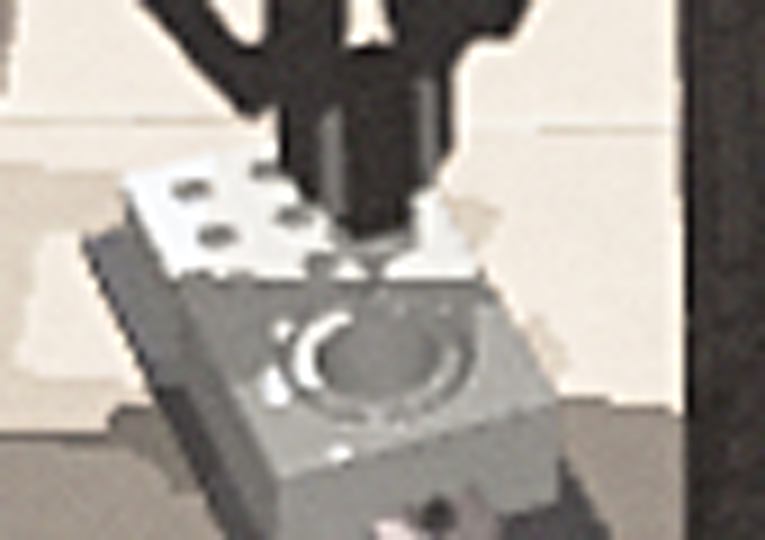

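The crop shows the tool's nose at (375,257), right over the bore centre at (378,357), and it agrees with the prediction to about 1 mm. Lowering inside the bore, clear of the wall.

arm_command:
  rows: "6.4 -3.3 0 0 0 0; 6.4 -3.3 -8 0 0 0; 6.4 -3.3 -16 0 0 0; 6.4 -3.3 -22 0 0 0; 6.4 -3.3 -24.4 0 0 0; 6.4 -3.3 -24.4 0 0 0; 6.4 -3.3 -24.4 0 0 0"

```text
t: 6.4
tool_pos: [0.5084, 0.0579, 0.1626]
tool_rot: [1.62, 2.687, 0.001]
contact_force: [-0.6, -0.4, -1.6]
opening: 0.0196
```

```bash
cat > f.py <<'E'
import sys
from h import *
C=np.array([.5013,.0618]); 
def st(n=4):
    F=[]
    for i in range(n):
        snap('side'); o=monitor.get_obs(); F.append(o['contact_force'])
    p=o['tool_pos']; return o,p,np.mean(F,0)-[.0,-.1,-.9]
def rep(n=4,C=C):
    o,p,F=st(n); r=p[:2]-C; a=np.degrees(np.arctan2(r[1],r[0])); u=r/np.hypot(*r); t=np.array([u[1],-u[0]])
    print('t %.2f p %s rad %.2f ang %.1f F %s Fin %.1f Ftrail %.1f |F| %.1f'%(o['t'],np.round(p*1000,2),np.hypot(*r)*1000,a,np.round(F,1),-F[:2]@u,-F[:2]@t,np.linalg.norm(F)))
    return o,p,F
def arc(p,angs,rads,z,C=C):
    print('; '.join('%.1f %.1f %.1f 0 0 0'%tuple(np.append(C*1000+r*np.array([np.cos(np.radians(a)),np.sin(np.radians(a))]),z)-p*1000) for a,r in zip(angs,rads)))
E
python3 - <<'E'
from f import *
o,p,F=rep()
arc(p,[-36,-44,-52,-58,-62,-65,-66,-66],[10,12.5,15,17,18.5,19.3,19.5,19.5],162.3)
E
```

```text
t 6.60 p [508.33  57.84 162.63] rad 8.07 ang -29.4 F [-0.  -0.2  0.1] Fin -0.1 Ftrail -0.2 |F| 0.2
1.1 -1.9 -0.3 0 0 0; 2.0 -4.7 -0.3 0 0 0; 2.2 -7.9 -0.3 0 0 0; 2.0 -10.5 -0.3 0 0 0; 1.7 -12.4 -0.3 0 0 0; 1.1 -13.5 -0.3 0 0 0; 0.9 -13.9 -0.3 0 0 0; 0.9 -13.9 -0.3 0 0 0
```

arm_command:
  rows: "1.1 -1.9 -0.3 0 0 0; 2.0 -4.7 -0.3 0 0 0; 2.2 -7.9 -0.3 0 0 0; 2.0 -10.4 -0.3 0 0 0; 1.6 -12 -0.3 0 0 0; 1.1 -13.1 -0.3 0 0 0; 0.8 -13.4 -0.3 0 0 0; 0.8 -13.4 -0.3 0 0 0"

```text
t: 7.6
tool_pos: [0.5091, 0.0445, 0.1623]
tool_rot: [1.62, 2.687, 0.001]
contact_force: [-0.2, 1.6, -1.3]
opening: 0.0192
```

Run:
```python
from f import *
o,p,F=rep()
b=snap('side');save('g4',b['frame'][165:210,280:340],10)
```

```text
t 7.80 p [509.12  44.5  162.35] rad 18.99 ang -65.7 F [-0.1  0.2  0.5] Fin 0.3 Ftrail 0.0 |F| 0.5
```

View pics/g4.png

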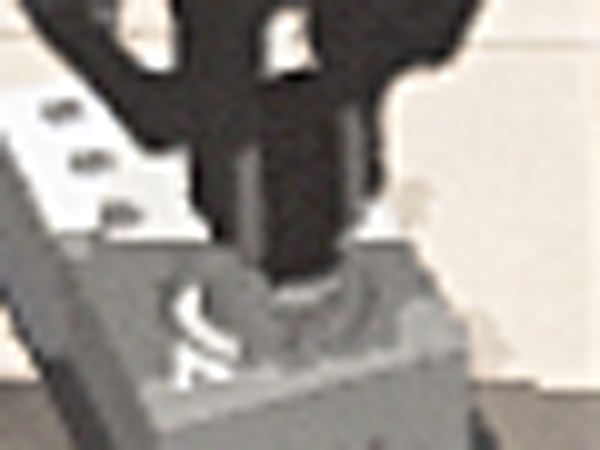

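The picture shows the nose near the -y rim at about (295,320), and the force is still about zero. Easing outwards.

arm_command:
  rows: "0.1 -0.3 0 0 0 0; 0.2 -0.6 0 0 0 0; 0.3 -0.8 0 0 0 0; 0.3 -0.8 0 0 0 0"

```text
t: 8.35
tool_pos: [0.5093, 0.0439, 0.1623]
tool_rot: [1.621, 2.687, 0.001]
contact_force: [-0.9, 1.1, -1.1]
opening: 0.0192
```

```bash
python3 -c "
from f import *
rep()"
```

```text
t 8.55 p [509.3   43.84 162.24] rad 19.66 ang -66.0 F [-0.6  2.3 -0.3] Fin 2.3 Ftrail 0.4 |F| 2.4
```

arm_command:
  rows: "0.1 -0.3 0 0 0 0; 0.2 -0.6 0 0 0 0; 0.3 -0.6 0 0 0 0"

```text
t: 8.93
tool_pos: [0.5094, 0.0434, 0.1622]
tool_rot: [1.621, 2.688, 0.001]
contact_force: [-1.6, 4.0, -0.2]
opening: 0.0191
```

```bash
python3 -c "
from f import *
rep()"
```

```text
t 9.12 p [509.42  43.44 162.15] rad 20.08 ang -66.1 F [-2.1  3.9  0.8] Fin 4.5 Ftrail -0.4 |F| 4.6
```

Contact found: 4.6 N inwards at axis radius 20.1 mm, starting at -66°. Now the clockwise run, in short arcs with a force check after each.

```bash
cat > nx.py <<'E'
import sys
from f import *
# nx.py span n r_end [cx cy]
span,n,r1=float(sys.argv[1]),int(sys.argv[2]),float(sys.argv[3])
o,p,F=rep(3); open('log.txt','a').write(' '.join('%.5f'%v for v in [*p,*F])+'\n')
r=p[:2]-C; a=np.degrees(np.arctan2(r[1],r[0])); 
k=np.arange(1,n+1)/n
for rr in (r1-.3,r1,r1+.3):
    print(rr,end=': '); r0=np.hypot(*r)*1000+.15; arc(p,a-span*k,r0+(rr-r0)*np.minimum(1,k*2),162.3)
E
python3 nx.py 15 6 20.25
```

```text
t 9.28 p [509.46  43.39 162.17] rad 20.13 ang -66.1 F [-1.8  3.6  0.5] Fin 4.0 Ftrail -0.2 |F| 4.0
19.95: -0.8 -0.4 0.1 0 0 0; -1.7 -0.6 0.1 0 0 0; -2.5 -0.7 0.1 0 0 0; -3.4 -1.0 0.1 0 0 0; -4.2 -1.1 0.1 0 0 0; -5.1 -1.3 0.1 0 0 0
20.25: -0.8 -0.5 0.1 0 0 0; -1.6 -0.8 0.1 0 0 0; -2.4 -1.0 0.1 0 0 0; -3.3 -1.2 0.1 0 0 0; -4.2 -1.4 0.1 0 0 0; -5.0 -1.6 0.1 0 0 0
20.55: -0.7 -0.6 0.1 0 0 0; -1.5 -1.0 0.1 0 0 0; -2.4 -1.3 0.1 0 0 0; -3.2 -1.5 0.1 0 0 0; -4.1 -1.7 0.1 0 0 0; -5.0 -1.9 0.1 0 0 0
```

arm_command:
  rows: "-0.8 -0.5 0.1 0 0 0; -1.6 -0.8 0.1 0 0 0; -2.4 -1.0 0.1 0 0 0; -3.3 -1.2 0.1 0 0 0; -4.2 -1.4 0.1 0 0 0; -5.0 -1.6 0.1 0 0 0"

```text
t: 10.02
tool_pos: [0.5051, 0.0418, 0.1629]
tool_rot: [1.62, 2.686, 0.003]
contact_force: [2.0, 5.0, 1.5]
opening: 0.0191
```

```bash
python3 nx.py 20 8 20.25
```

```text
t 10.18 p [504.91  41.75 162.79] rad 20.38 ang -79.8 F [1.6 4.9 2.7] Fin 4.5 Ftrail 2.5 |F| 5.8
19.95: -0.9 -0.1 -0.5 0 0 0; -1.8 -0.1 -0.5 0 0 0; -2.7 -0.0 -0.5 0 0 0; -3.5 0.1 -0.5 0 0 0; -4.4 0.1 -0.5 0 0 0; -5.3 0.2 -0.5 0 0 0; -6.1 0.3 -0.5 0 0 0; -7.0 0.4 -0.5 0 0 0
20.25: -0.9 -0.2 -0.5 0 0 0; -1.8 -0.2 -0.5 0 0 0; -2.7 -0.2 -0.5 0 0 0; -3.5 -0.2 -0.5 0 0 0; -4.4 -0.2 -0.5 0 0 0; -5.3 -0.1 -0.5 0 0 0; -6.2 -0.0 -0.5 0 0 0; -7.1 0.1 -0.5 0 0 0
20.55: -0.9 -0.3 -0.5 0 0 0; -1.7 -0.4 -0.5 0 0 0; -2.6 -0.5 -0.5 0 0 0; -3.5 -0.5 -0.5 0 0 0; -4.4 -0.5 -0.5 0 0 0; -5.3 -0.4 -0.5 0 0 0; -6.2 -0.3 -0.5 0 0 0; -7.1 -0.2 -0.5 0 0 0
```

arm_command:
  rows: "-0.9 -0.1 -0.1 0 0 0; -1.8 -0.1 -0.2 0 0 0; -2.7 -0.1 -0.2 0 0 0; -3.5 -0.1 -0.2 0 0 0; -4.4 -0.1 -0.2 0 0 0; -5.3 0 -0.2 0 0 0; -6.2 0.1 -0.2 0 0 0; -7.1 0.2 -0.2 0 0 0"

```text
t: 11.18
tool_pos: [0.498, 0.0418, 0.1628]
tool_rot: [1.62, 2.686, 0.003]
contact_force: [3.0, 3.8, 1.6]
opening: 0.0193
```

```bash
python3 nx.py 20 8 20.25
```

```text
t 11.32 p [497.82  41.87 162.72] rad 20.23 ang -99.9 F [2.7 3.7 2.8] Fin 4.1 Ftrail 2.1 |F| 5.4
19.95: -0.9 0.1 -0.4 0 0 0; -1.7 0.4 -0.4 0 0 0; -2.5 0.8 -0.4 0 0 0; -3.3 1.2 -0.4 0 0 0; -4.1 1.5 -0.4 0 0 0; -4.9 1.8 -0.4 0 0 0; -5.7 2.2 -0.4 0 0 0; -6.5 2.6 -0.4 0 0 0
20.25: -0.9 0.1 -0.4 0 0 0; -1.7 0.3 -0.4 0 0 0; -2.6 0.6 -0.4 0 0 0; -3.4 0.9 -0.4 0 0 0; -4.2 1.2 -0.4 0 0 0; -5.0 1.6 -0.4 0 0 0; -5.8 1.9 -0.4 0 0 0; -6.6 2.4 -0.4 0 0 0
20.55: -0.9 -0.0 -0.4 0 0 0; -1.8 0.2 -0.4 0 0 0; -2.7 0.4 -0.4 0 0 0; -3.5 0.6 -0.4 0 0 0; -4.4 0.9 -0.4 0 0 0; -5.2 1.3 -0.4 0 0 0; -6.0 1.7 -0.4 0 0 0; -6.8 2.1 -0.4 0 0 0
```

Steady at about 5 N. Carrying on.

arm_command:
  rows: "-0.9 0.1 -0.2 0 0 0; -1.7 0.3 -0.2 0 0 0; -2.6 0.6 -0.2 0 0 0; -3.4 0.9 -0.2 0 0 0; -4.2 1.2 -0.2 0 0 0; -5.0 1.6 -0.2 0 0 0; -5.8 1.9 -0.2 0 0 0; -6.6 2.4 -0.2 0 0 0"

```text
t: 12.32
tool_pos: [0.4915, 0.044, 0.1628]
tool_rot: [1.619, 2.685, 0.002]
contact_force: [4.3, 2.6, 1.2]
opening: 0.0194
```

```bash
python3 nx.py 20 8 20.25
```

```text
t 12.47 p [491.33  44.1  162.65] rad 20.31 ang -119.4 F [3.8 2.4 2.2] Fin 4.0 Ftrail 2.2 |F| 5.0
19.95: -0.8 0.4 -0.3 0 0 0; -1.4 1.0 -0.3 0 0 0; -2.1 1.6 -0.3 0 0 0; -2.7 2.3 -0.3 0 0 0; -3.4 2.8 -0.3 0 0 0; -4.0 3.4 -0.3 0 0 0; -4.6 4.1 -0.3 0 0 0; -5.2 4.7 -0.3 0 0 0
20.25: -0.8 0.4 -0.3 0 0 0; -1.5 0.9 -0.3 0 0 0; -2.2 1.5 -0.3 0 0 0; -2.9 2.0 -0.3 0 0 0; -3.6 2.6 -0.3 0 0 0; -4.2 3.2 -0.3 0 0 0; -4.8 3.9 -0.3 0 0 0; -5.4 4.5 -0.3 0 0 0
20.55: -0.9 0.3 -0.3 0 0 0; -1.6 0.8 -0.3 0 0 0; -2.4 1.3 -0.3 0 0 0; -3.1 1.8 -0.3 0 0 0; -3.8 2.4 -0.3 0 0 0; -4.4 3.0 -0.3 0 0 0; -5.0 3.7 -0.3 0 0 0; -5.6 4.3 -0.3 0 0 0
```

arm_command:
  rows: "-0.8 0.4 -0.1 0 0 0; -1.5 0.9 -0.1 0 0 0; -2.3 1.4 -0.1 0 0 0; -3 2.0 -0.1 0 0 0; -3.7 2.6 -0.1 0 0 0; -4.3 3.2 -0.1 0 0 0; -4.9 3.8 -0.1 0 0 0; -5.5 4.4 -0.1 0 0 0"

```text
t: 13.48
tool_pos: [0.4858, 0.0484, 0.1626]
tool_rot: [1.62, 2.686, 0.001]
contact_force: [6.2, -0.2, 1.5]
opening: 0.0191
```

```bash
python3 nx.py 20 8 20.25
```

```text
t 13.62 p [485.72  48.52 162.54] rad 20.47 ang -139.6 F [4.7 1.6 2. ] Fin 4.6 Ftrail 1.9 |F| 5.3
19.95: -0.6 0.7 -0.2 0 0 0; -0.9 1.5 -0.2 0 0 0; -1.3 2.3 -0.2 0 0 0; -1.6 3.2 -0.2 0 0 0; -2.0 3.9 -0.2 0 0 0; -2.4 4.7 -0.2 0 0 0; -2.8 5.5 -0.2 0 0 0; -3.1 6.3 -0.2 0 0 0
20.25: -0.6 0.7 -0.2 0 0 0; -1.1 1.4 -0.2 0 0 0; -1.5 2.2 -0.2 0 0 0; -1.9 3.0 -0.2 0 0 0; -2.3 3.8 -0.2 0 0 0; -2.7 4.6 -0.2 0 0 0; -3.1 5.4 -0.2 0 0 0; -3.4 6.2 -0.2 0 0 0
20.55: -0.7 0.6 -0.2 0 0 0; -1.2 1.3 -0.2 0 0 0; -1.7 2.1 -0.2 0 0 0; -2.1 2.9 -0.2 0 0 0; -2.6 3.6 -0.2 0 0 0; -3.0 4.5 -0.2 0 0 0; -3.3 5.3 -0.2 0 0 0; -3.7 6.1 -0.2 0 0 0
```

arm_command:
  rows: "-0.6 0.7 -0.1 0 0 0; -1.1 1.4 -0.1 0 0 0; -1.6 2.1 -0.1 0 0 0; -2 2.9 -0.1 0 0 0; -2.4 3.7 -0.1 0 0 0; -2.8 4.5 -0.1 0 0 0; -3.2 5.3 -0.1 0 0 0; -3.6 6.1 -0.1 0 0 0"

```text
t: 14.62
tool_pos: [0.4821, 0.0546, 0.1624]
tool_rot: [1.62, 2.686, 0.001]
contact_force: [4.5, -1.1, 1.1]
opening: 0.0193
```

```bash
python3 nx.py 20 8 20.4
```

```text
t 14.78 p [481.95  54.73 162.34] rad 20.60 ang -159.9 F [ 4.5 -1.   2. ] Fin 3.9 Ftrail 2.4 |F| 5.0
20.099999999999998: -0.3 0.9 -0.0 0 0 0; -0.4 1.8 -0.0 0 0 0; -0.4 2.7 -0.0 0 0 0; -0.4 3.6 -0.0 0 0 0; -0.6 4.4 -0.0 0 0 0; -0.7 5.3 -0.0 0 0 0; -0.7 6.2 -0.0 0 0 0; -0.8 7.0 -0.0 0 0 0
20.4: -0.3 0.8 -0.0 0 0 0; -0.5 1.7 -0.0 0 0 0; -0.6 2.6 -0.0 0 0 0; -0.7 3.5 -0.0 0 0 0; -0.9 4.4 -0.0 0 0 0; -1.0 5.3 -0.0 0 0 0; -1.0 6.2 -0.0 0 0 0; -1.1 7.0 -0.0 0 0 0
20.7: -0.4 0.8 -0.0 0 0 0; -0.7 1.7 -0.0 0 0 0; -0.9 2.6 -0.0 0 0 0; -1.0 3.4 -0.0 0 0 0; -1.2 4.3 -0.0 0 0 0; -1.3 5.2 -0.0 0 0 0; -1.3 6.1 -0.0 0 0 0; -1.4 7.0 -0.0 0 0 0
```

arm_command:
  rows: "-0.4 0.8 0 0 0 0; -0.7 1.7 0 0 0 0; -0.9 2.6 0 0 0 0; -1.0 3.4 0 0 0 0; -1.2 4.3 0 0 0 0; -1.3 5.2 0 0 0 0; -1.3 6.1 0 0 0 0; -1.4 7.0 0 0 0 0"

```text
t: 15.78
tool_pos: [0.4805, 0.0615, 0.1623]
tool_rot: [1.62, 2.686, -0.0]
contact_force: [4.3, -3.3, 1.5]
opening: 0.0192
```

```bash
python3 nx.py 20 8 20.7
```

```text
t 15.93 p [480.47  61.64 162.29] rad 20.83 ang -179.6 F [ 3.7 -1.5  2.2] Fin 3.6 Ftrail 1.6 |F| 4.6
20.4: 0.0 0.9 0.0 0 0 0; 0.2 1.8 0.0 0 0 0; 0.4 2.7 0.0 0 0 0; 0.7 3.5 0.0 0 0 0; 0.9 4.4 0.0 0 0 0; 1.1 5.3 0.0 0 0 0; 1.3 6.1 0.0 0 0 0; 1.6 7.0 0.0 0 0 0
20.7: -0.1 0.9 0.0 0 0 0; 0.1 1.8 0.0 0 0 0; 0.2 2.7 0.0 0 0 0; 0.4 3.6 0.0 0 0 0; 0.6 4.5 0.0 0 0 0; 0.8 5.4 0.0 0 0 0; 1.0 6.2 0.0 0 0 0; 1.3 7.1 0.0 0 0 0
21.0: -0.1 0.9 0.0 0 0 0; -0.1 1.8 0.0 0 0 0; -0.0 2.7 0.0 0 0 0; 0.1 3.6 0.0 0 0 0; 0.3 4.5 0.0 0 0 0; 0.5 5.4 0.0 0 0 0; 0.8 6.3 0.0 0 0 0; 1.0 7.2 0.0 0 0 0
```

arm_command:
  rows: "-0.1 0.9 0 0 0 0; -0.1 1.8 0 0 0 0; 0 2.7 0 0 0 0; 0.1 3.6 0 0 0 0; 0.3 4.5 0 0 0 0; 0.5 5.4 0 0 0 0; 0.8 6.3 0 0 0 0; 1.0 7.2 0 0 0 0"

```text
t: 16.92
tool_pos: [0.4813, 0.0682, 0.1622]
tool_rot: [1.62, 2.687, -0.003]
contact_force: [4.8, -3.5, 1.4]
opening: 0.0193
```

```bash
python3 nx.py 20 8 21
```

```text
t 17.07 p [481.27  68.37 162.15] rad 21.08 ang 161.9 F [ 3.9 -4.1  2.3] Fin 5.0 Ftrail 2.7 |F| 6.1
20.7: 0.3 0.9 0.2 0 0 0; 0.8 1.7 0.2 0 0 0; 1.3 2.5 0.2 0 0 0; 1.8 3.2 0.2 0 0 0; 2.2 4.0 0.2 0 0 0; 2.7 4.8 0.2 0 0 0; 3.2 5.5 0.2 0 0 0; 3.8 6.2 0.2 0 0 0
21.0: 0.2 0.9 0.2 0 0 0; 0.6 1.7 0.2 0 0 0; 1.0 2.5 0.2 0 0 0; 1.5 3.3 0.2 0 0 0; 2.0 4.1 0.2 0 0 0; 2.4 4.9 0.2 0 0 0; 3.0 5.7 0.2 0 0 0; 3.5 6.4 0.2 0 0 0
21.3: 0.1 0.9 0.2 0 0 0; 0.5 1.8 0.2 0 0 0; 0.8 2.6 0.2 0 0 0; 1.3 3.5 0.2 0 0 0; 1.7 4.3 0.2 0 0 0; 2.2 5.1 0.2 0 0 0; 2.7 5.8 0.2 0 0 0; 3.3 6.6 0.2 0 0 0
```

arm_command:
  rows: "0.2 0.9 0.1 0 0 0; 0.6 1.7 0.1 0 0 0; 1.0 2.5 0.1 0 0 0; 1.5 3.3 0.1 0 0 0; 2.0 4.1 0.1 0 0 0; 2.4 4.9 0.1 0 0 0; 3.0 5.7 0.1 0 0 0; 3.5 6.4 0.1 0 0 0"

```text
t: 18.08
tool_pos: [0.4841, 0.0739, 0.1618]
tool_rot: [1.62, 2.688, -0.008]
contact_force: [2.6, -5.4, 2.9]
opening: 0.0195
```

```bash
python3 nx.py 20 8 21.1
```

```text
t 18.23 p [484.14  74.02 161.82] rad 21.07 ang 144.5 F [ 2.6 -4.6  3.1] Fin 4.7 Ftrail 2.2 |F| 6.1
20.8: 0.5 0.8 0.5 0 0 0; 1.2 1.4 0.5 0 0 0; 1.9 2.0 0.5 0 0 0; 2.6 2.6 0.5 0 0 0; 3.2 3.2 0.5 0 0 0; 3.9 3.8 0.5 0 0 0; 4.6 4.4 0.5 0 0 0; 5.4 4.9 0.5 0 0 0
21.1: 0.5 0.8 0.5 0 0 0; 1.1 1.5 0.5 0 0 0; 1.7 2.2 0.5 0 0 0; 2.4 2.8 0.5 0 0 0; 3.0 3.4 0.5 0 0 0; 3.7 4.0 0.5 0 0 0; 4.4 4.6 0.5 0 0 0; 5.2 5.2 0.5 0 0 0
21.400000000000002: 0.4 0.9 0.5 0 0 0; 0.9 1.6 0.5 0 0 0; 1.5 2.3 0.5 0 0 0; 2.2 3.0 0.5 0 0 0; 2.8 3.7 0.5 0 0 0; 3.5 4.3 0.5 0 0 0; 4.3 4.9 0.5 0 0 0; 5.0 5.4 0.5 0 0 0
```

arm_command:
  rows: "0.5 0.8 0.1 0 0 0; 1.1 1.5 0.2 0 0 0; 1.7 2.2 0.3 0 0 0; 2.3 2.9 0.4 0 0 0; 3 3.5 0.4 0 0 0; 3.7 4.1 0.4 0 0 0; 4.4 4.7 0.4 0 0 0; 5.2 5.2 0.4 0 0 0"

```text
t: 19.23
tool_pos: [0.4881, 0.0781, 0.1615]
tool_rot: [1.62, 2.69, -0.016]
contact_force: [1.3, -6.0, 2.7]
opening: 0.0193
```

```bash
python3 nx.py 20 8 21.2; tail -1 log.txt
```

```text
t 19.38 p [488.21  78.26 161.46] rad 21.03 ang 128.5 F [ 1.8 -5.3  2.5] Fin 5.3 Ftrail 1.9 |F| 6.1
20.9: 0.7 0.6 0.8 0 0 0; 1.5 1.1 0.8 0 0 0; 2.3 1.5 0.8 0 0 0; 3.1 1.9 0.8 0 0 0; 3.9 2.3 0.8 0 0 0; 4.8 2.7 0.8 0 0 0; 5.6 3.1 0.8 0 0 0; 6.5 3.4 0.8 0 0 0
21.2: 0.6 0.7 0.8 0 0 0; 1.4 1.2 0.8 0 0 0; 2.2 1.7 0.8 0 0 0; 3.0 2.2 0.8 0 0 0; 3.8 2.6 0.8 0 0 0; 4.6 3.0 0.8 0 0 0; 5.5 3.3 0.8 0 0 0; 6.4 3.6 0.8 0 0 0
21.5: 0.6 0.7 0.8 0 0 0; 1.3 1.3 0.8 0 0 0; 2.1 1.9 0.8 0 0 0; 2.8 2.4 0.8 0 0 0; 3.7 2.9 0.8 0 0 0; 4.5 3.3 0.8 0 0 0; 5.4 3.6 0.8 0 0 0; 6.3 3.9 0.8 0 0 0
0.48821 0.07826 0.16146 1.78182 -5.30944 2.53950
```

The arm is falling short of its targets and tilting slightly, so I'm checking why before going on.

```bash
python3 - <<'E'
from f import *
o=monitor.get_obs()
for k in('q','dq','effort','tool_pos','tool_rot','contact_force','wrist_torque'): print(k,np.round(o[k],4))
b=snap('side'); save('g5',b['frame'][60:280,170:450],2.5)
E
cat log.txt
```

```text
q [ 0.012  -0.1264  2.0354 -0.0092  1.2361 -0.4712]
dq [ 0.0007  0.0009  0.001  -0.0002 -0.001   0.0006]
effort [ 2.76910e+00 -2.68814e+01 -3.17811e+01  1.62590e+00  4.32700e-01
 -1.00000e-04]
tool_pos [0.4882 0.0783 0.1615]
tool_rot [ 1.6205  2.6895 -0.0145]
contact_force [ 1.7017 -5.7821  1.3368]
wrist_torque [-1.2187 -0.3009  0.0234]
0.50946 0.04339 0.16217 -1.80942 3.55584 0.49906
0.50491 0.04175 0.16279 1.63984 4.89283 2.73240
0.49782 0.04187 0.16272 2.74783 3.72190 2.77667
0.49133 0.04410 0.16265 3.83945 2.39556 2.17120
0.48572 0.04852 0.16254 4.69054 1.56590 1.99100
0.48195 0.05473 0.16234 4.48278 -0.95808 2.00182
0.48047 0.06164 0.16229 3.66217 -1.54747 2.22951
0.48127 0.06837 0.16215 3.91270 -4.09732 2.30182
0.48414 0.07402 0.16182 2.55637 -4.56592 3.09808
0.48821 0.07826 0.16146 1.78182 -5.30944 2.53950
```

View pics/g5.png

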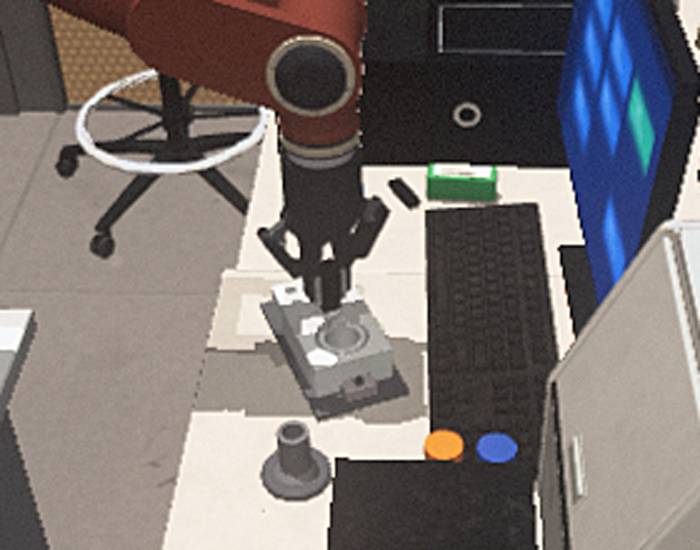

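No collision: the load alone bends the arm slightly, and each call restarts from that bent pose. I'll add small height and tilt corrections as I go.

arm_command:
  rows: "0.6 0.6 0.2 0.1 0 0; 1.4 1.1 0.4 0.2 -0.1 0; 2.2 1.6 0.6 0.3 -0.2 0; 3.0 2.1 0.8 0.4 -0.2 0; 3.8 2.5 0.8 0.5 -0.3 0; 4.6 2.9 0.8 0.5 -0.3 0; 5.5 3.3 0.8 0.5 -0.3 0; 6.4 3.6 0.8 0.5 -0.3 0"

```text
t: 20.42
tool_pos: [0.4927, 0.0806, 0.1611]
tool_rot: [-1.62, -2.689, 0.01]
contact_force: [-0.8, -6.5, 3.2]
opening: 0.0193
```

```bash
cat >> nx.py <<'E'
from scipy.spatial.transform import Rotation as Ro
d=Ro.from_rotvec(o['tool_rot']).apply([0,0,1]); u=r/np.hypot(*r)
print('fix rot deg wx %.2f wy %.2f  tip radial shift %.2f'%(np.degrees(-d[1]),np.degrees(d[0]),110*d[:2]@u))
E
python3 nx.py 20 8 21.1
```

```text
t 20.57 p [492.88  80.69 161.08] rad 20.69 ang 114.0 F [ 0.  -6.7  3.3] Fin 6.2 Ftrail 2.7 |F| 7.5
20.8: 0.8 0.5 1.2 0 0 0; 1.6 0.8 1.2 0 0 0; 2.5 1.1 1.2 0 0 0; 3.4 1.3 1.2 0 0 0; 4.3 1.5 1.2 0 0 0; 5.2 1.7 1.2 0 0 0; 6.1 1.8 1.2 0 0 0; 7.0 1.9 1.2 0 0 0
21.1: 0.8 0.6 1.2 0 0 0; 1.6 0.9 1.2 0 0 0; 2.4 1.3 1.2 0 0 0; 3.3 1.6 1.2 0 0 0; 4.2 1.8 1.2 0 0 0; 5.1 1.9 1.2 0 0 0; 6.0 2.1 1.2 0 0 0; 6.9 2.2 1.2 0 0 0
21.400000000000002: 0.7 0.6 1.2 0 0 0; 1.5 1.1 1.2 0 0 0; 2.4 1.5 1.2 0 0 0; 3.2 1.9 1.2 0 0 0; 4.1 2.1 1.2 0 0 0; 5.1 2.2 1.2 0 0 0; 6.0 2.4 1.2 0 0 0; 6.9 2.5 1.2 0 0 0
fix rot deg wx 0.21 wy -0.25  tip radial shift -0.18
```

arm_command:
  rows: "1.6 0.9 0.7 0 0 0; 2.8 1.3 1.2 0.1 -0.1 0; 3.8 1.7 1.6 0.2 -0.2 0; 4.6 2.0 1.8 0.2 -0.2 0; 5.4 2.2 2 0.2 -0.2 0; 6.2 2.4 2 0.2 -0.2 0; 7 2.6 2 0.2 -0.2 0; 7.8 2.7 2 0.2 -0.2 0"

```text
t: 21.58
tool_pos: [0.4982, 0.0825, 0.1614]
tool_rot: [-1.617, -2.686, 0.012]
contact_force: [-2.1, -5.3, 2.8]
opening: 0.0196
```

```bash
python3 nx.py 20 8 21.1
```

```text
t 21.73 p [498.32  82.53 161.39] rad 20.94 ang 98.2 F [-1.9 -5.3  2.5] Fin 5.0 Ftrail 2.6 |F| 6.2
20.8: 0.9 0.2 0.9 0 0 0; 1.8 0.2 0.9 0 0 0; 2.7 0.1 0.9 0 0 0; 3.6 0.1 0.9 0 0 0; 4.5 0.0 0.9 0 0 0; 5.4 -0.1 0.9 0 0 0; 6.3 -0.2 0.9 0 0 0; 7.2 -0.4 0.9 0 0 0
21.1: 0.9 0.3 0.9 0 0 0; 1.8 0.3 0.9 0 0 0; 2.7 0.4 0.9 0 0 0; 3.6 0.4 0.9 0 0 0; 4.6 0.3 0.9 0 0 0; 5.5 0.2 0.9 0 0 0; 6.4 0.1 0.9 0 0 0; 7.3 -0.1 0.9 0 0 0
21.400000000000002: 0.9 0.3 0.9 0 0 0; 1.8 0.5 0.9 0 0 0; 2.7 0.6 0.9 0 0 0; 3.7 0.7 0.9 0 0 0; 4.6 0.6 0.9 0 0 0; 5.5 0.5 0.9 0 0 0; 6.4 0.4 0.9 0 0 0; 7.4 0.2 0.9 0 0 0
fix rot deg wx 0.17 wy -0.51  tip radial shift -0.19
```

arm_command:
  rows: "2 0.9 1 0 -0.2 0; 3.2 1 1.5 0.1 -0.4 0; 4.4 1.1 1.9 0.2 -0.6 0; 5.4 1.1 2.2 0.2 -0.8 0; 6.3 1.1 2.2 0.2 -0.8 0; 7.2 1 2.2 0.2 -0.8 0; 8.1 0.9 2.2 0.2 -0.8 0; 9 0.8 2.2 0.2 -0.8 0"

```text
t: 22.72
tool_pos: [0.5041, 0.0826, 0.1614]
tool_rot: [-1.618, -2.688, 0.007]
contact_force: [-4.5, -4.7, 2.3]
opening: 0.0194
```

```bash
python3 nx.py 20 8 21.1
```

```text
t 22.88 p [504.3   82.66 161.38] rad 21.08 ang 81.8 F [-3.9 -4.9  2.3] Fin 5.4 Ftrail 3.2 |F| 6.7
20.8: 0.9 -0.1 0.9 0 0 0; 1.8 -0.4 0.9 0 0 0; 2.7 -0.7 0.9 0 0 0; 3.5 -1.1 0.9 0 0 0; 4.3 -1.4 0.9 0 0 0; 5.2 -1.7 0.9 0 0 0; 6.0 -2.1 0.9 0 0 0; 6.8 -2.5 0.9 0 0 0
21.1: 0.9 -0.0 0.9 0 0 0; 1.8 -0.3 0.9 0 0 0; 2.7 -0.5 0.9 0 0 0; 3.6 -0.8 0.9 0 0 0; 4.5 -1.1 0.9 0 0 0; 5.3 -1.5 0.9 0 0 0; 6.1 -1.8 0.9 0 0 0; 7.0 -2.3 0.9 0 0 0
21.400000000000002: 0.9 0.0 0.9 0 0 0; 1.9 -0.1 0.9 0 0 0; 2.8 -0.3 0.9 0 0 0; 3.7 -0.5 0.9 0 0 0; 4.6 -0.8 0.9 0 0 0; 5.4 -1.2 0.9 0 0 0; 6.3 -1.6 0.9 0 0 0; 7.1 -2.0 0.9 0 0 0
fix rot deg wx 0.10 wy -0.30  tip radial shift -0.28
```

arm_command:
  rows: "2.4 0.6 1.4 0 -0.3 0; 3.7 0.4 2 0 -0.5 0; 4.8 0.1 2.4 0.1 -0.7 0; 5.8 -0.2 2.8 0.1 -0.8 0; 6.8 -0.6 2.9 0.1 -0.8 0; 7.7 -1 2.9 0.1 -0.8 0; 8.6 -1.4 2.9 0.1 -0.8 0; 9.4 -1.8 2.9 0.1 -0.8 0"

```text
t: 23.88
tool_pos: [0.5104, 0.0809, 0.1619]
tool_rot: [-1.619, -2.69, 0.002]
contact_force: [-4.7, -2.8, 2.4]
opening: 0.0194
```

```bash
python3 nx.py 20 8 21.1
```

```text
t 24.02 p [510.6   80.8  161.92] rad 21.16 ang 63.9 F [-4.5 -3.2  1.8] Fin 4.8 Ftrail 2.7 |F| 5.8
20.8: 0.8 -0.4 0.4 0 0 0; 1.6 -1.0 0.4 0 0 0; 2.3 -1.6 0.4 0 0 0; 2.9 -2.2 0.4 0 0 0; 3.7 -2.7 0.4 0 0 0; 4.4 -3.3 0.4 0 0 0; 5.0 -3.9 0.4 0 0 0; 5.7 -4.6 0.4 0 0 0
21.1: 0.9 -0.3 0.4 0 0 0; 1.6 -0.8 0.4 0 0 0; 2.4 -1.4 0.4 0 0 0; 3.1 -2.0 0.4 0 0 0; 3.9 -2.5 0.4 0 0 0; 4.6 -3.1 0.4 0 0 0; 5.2 -3.7 0.4 0 0 0; 5.9 -4.4 0.4 0 0 0
21.400000000000002: 0.9 -0.3 0.4 0 0 0; 1.7 -0.7 0.4 0 0 0; 2.5 -1.2 0.4 0 0 0; 3.3 -1.7 0.4 0 0 0; 4.0 -2.3 0.4 0 0 0; 4.8 -2.9 0.4 0 0 0; 5.5 -3.5 0.4 0 0 0; 6.1 -4.2 0.4 0 0 0
fix rot deg wx 0.03 wy -0.09  tip radial shift -0.13
```

arm_command:
  rows: "2.6 -0.2 1.6 0 -0.3 0; 3.9 -0.7 2.2 0 -0.5 0; 5 -1.3 2.5 0 -0.5 0; 5.8 -1.9 2.5 0 -0.6 0; 6.6 -2.5 2.5 0 -0.6 0; 7.4 -3.1 2.5 0 -0.6 0; 8.1 -3.7 2.5 0 -0.6 0; 8.7 -4.3 2.5 0 -0.6 0"

```text
t: 25.02
tool_pos: [0.5164, 0.0769, 0.1624]
tool_rot: [-1.619, -2.691, -0.0]
contact_force: [-7.3, -1.5, 2.4]
opening: 0.0192
```

```bash
python3 nx.py 20 8 20.8
```

```text
t 25.18 p [516.47  76.91 162.42] rad 21.41 ang 44.9 F [-6.3 -1.4  2.8] Fin 5.5 Ftrail 3.5 |F| 7.1
20.5: 0.6 -0.8 -0.1 0 0 0; 1.0 -1.6 -0.1 0 0 0; 1.3 -2.5 -0.1 0 0 0; 1.6 -3.4 -0.1 0 0 0; 2.1 -4.1 -0.1 0 0 0; 2.6 -4.9 -0.1 0 0 0; 3.0 -5.7 -0.1 0 0 0; 3.4 -6.5 -0.1 0 0 0
20.8: 0.6 -0.7 -0.1 0 0 0; 1.1 -1.5 -0.1 0 0 0; 1.5 -2.4 -0.1 0 0 0; 1.9 -3.2 -0.1 0 0 0; 2.4 -4.0 -0.1 0 0 0; 2.9 -4.7 -0.1 0 0 0; 3.3 -5.5 -0.1 0 0 0; 3.7 -6.4 -0.1 0 0 0
21.1: 0.7 -0.7 -0.1 0 0 0; 1.2 -1.4 -0.1 0 0 0; 1.7 -2.2 -0.1 0 0 0; 2.1 -3.0 -0.1 0 0 0; 2.6 -3.8 -0.1 0 0 0; 3.1 -4.6 -0.1 0 0 0; 3.6 -5.4 -0.1 0 0 0; 4.0 -6.2 -0.1 0 0 0
fix rot deg wx -0.02 wy -0.03  tip radial shift -0.01
```

arm_command:
  rows: "2.4 -0.8 1.4 0 -0.2 0; 3.2 -1.6 1.8 0 -0.3 0; 3.8 -2.4 1.8 0 -0.4 0; 4.3 -3.2 1.8 0 -0.4 0; 4.8 -4 1.8 0 -0.4 0; 5.3 -4.8 1.8 0 -0.4 0; 5.7 -5.6 1.8 0 -0.4 0; 6 -6.3 1.8 0 -0.4 0"

```text
t: 26.18
tool_pos: [0.5201, 0.0715, 0.1625]
tool_rot: [-1.618, -2.69, -0.003]
contact_force: [-6.2, 0.6, 1.6]
opening: 0.0192
```

```bash
python3 nx.py 20 8 20.8
```

```text
t 26.32 p [520.2   71.42 162.5 ] rad 21.20 ang 27.0 F [-5.6  0.2  2.1] Fin 4.9 Ftrail 2.8 |F| 6.0
20.5: 0.3 -0.9 -0.2 0 0 0; 0.5 -1.8 -0.2 0 0 0; 0.6 -2.7 -0.2 0 0 0; 0.7 -3.6 -0.2 0 0 0; 1.0 -4.5 -0.2 0 0 0; 1.2 -5.4 -0.2 0 0 0; 1.3 -6.2 -0.2 0 0 0; 1.5 -7.1 -0.2 0 0 0
20.8: 0.4 -0.8 -0.2 0 0 0; 0.6 -1.7 -0.2 0 0 0; 0.8 -2.6 -0.2 0 0 0; 1.0 -3.5 -0.2 0 0 0; 1.2 -4.4 -0.2 0 0 0; 1.5 -5.3 -0.2 0 0 0; 1.6 -6.2 -0.2 0 0 0; 1.7 -7.1 -0.2 0 0 0
21.1: 0.5 -0.8 -0.2 0 0 0; 0.8 -1.7 -0.2 0 0 0; 1.1 -2.6 -0.2 0 0 0; 1.3 -3.5 -0.2 0 0 0; 1.5 -4.3 -0.2 0 0 0; 1.7 -5.2 -0.2 0 0 0; 1.9 -6.1 -0.2 0 0 0; 2.0 -7.1 -0.2 0 0 0
fix rot deg wx -0.14 wy -0.06  tip radial shift 0.02
```

arm_command:
  rows: "1.7 -1 1.1 -0.1 -0.2 0; 2.2 -1.9 1.4 -0.1 -0.3 0; 2.6 -2.8 1.4 -0.1 -0.3 0; 2.9 -3.7 1.4 -0.1 -0.3 0; 3.1 -4.6 1.4 -0.1 -0.3 0; 3.3 -5.5 1.4 -0.1 -0.3 0; 3.4 -6.4 1.4 -0.1 -0.3 0; 3.5 -7.3 1.4 -0.1 -0.3 0"

```text
t: 27.32
tool_pos: [0.5223, 0.0651, 0.1628]
tool_rot: [-1.619, -2.69, -0.004]
contact_force: [-4.8, 3.4, 0.7]
opening: 0.0198
```

```bash
python3 nx.py 20 8 20.8
```

```text
t 27.48 p [522.38  64.87 162.85] rad 21.30 ang 8.3 F [-5.1  1.1  2.1] Fin 4.8 Ftrail 1.8 |F| 5.6
20.5: 0.0 -0.9 -0.5 0 0 0; -0.1 -1.9 -0.5 0 0 0; -0.3 -2.8 -0.5 0 0 0; -0.6 -3.7 -0.5 0 0 0; -0.6 -4.6 -0.5 0 0 0; -0.7 -5.5 -0.5 0 0 0; -0.8 -6.4 -0.5 0 0 0; -1.0 -7.2 -0.5 0 0 0
20.8: 0.1 -0.9 -0.5 0 0 0; 0.0 -1.9 -0.5 0 0 0; -0.1 -2.8 -0.5 0 0 0; -0.3 -3.7 -0.5 0 0 0; -0.3 -4.6 -0.5 0 0 0; -0.4 -5.5 -0.5 0 0 0; -0.5 -6.4 -0.5 0 0 0; -0.7 -7.3 -0.5 0 0 0
21.1: 0.2 -0.9 -0.5 0 0 0; 0.2 -1.9 -0.5 0 0 0; 0.1 -2.8 -0.5 0 0 0; 0.0 -3.7 -0.5 0 0 0; -0.0 -4.6 -0.5 0 0 0; -0.1 -5.5 -0.5 0 0 0; -0.3 -6.4 -0.5 0 0 0; -0.4 -7.4 -0.5 0 0 0
fix rot deg wx -0.17 wy -0.01  tip radial shift 0.03
```

arm_command:
  rows: "0.8 -1.2 0.5 -0.1 -0.1 0; 0.9 -2.2 0.5 -0.1 -0.1 0; 0.9 -3.2 0.4 -0.1 -0.1 0; 0.8 -4.1 0.3 -0.1 -0.1 0; 0.7 -5 0.3 -0.1 -0.1 0; 0.6 -5.9 0.3 -0.1 -0.1 0; 0.5 -6.8 0.3 -0.1 -0.1 0; 0.3 -7.7 0.3 -0.1 -0.1 0"

```text
t: 28.48
tool_pos: [0.5222, 0.0581, 0.1628]
tool_rot: [-1.619, -2.69, -0.005]
contact_force: [-4.5, 3.8, 1.5]
opening: 0.0195
```

```bash
python3 nx.py 20 8 20.8
```

```text
t 28.62 p [522.15  57.91 162.77] rad 21.21 ang -10.6 F [-4.2  3.7  2.3] Fin 4.8 Ftrail 2.8 |F| 6.0
20.5: -0.3 -0.9 -0.5 0 0 0; -0.7 -1.7 -0.5 0 0 0; -1.2 -2.5 -0.5 0 0 0; -1.7 -3.3 -0.5 0 0 0; -2.0 -4.1 -0.5 0 0 0; -2.4 -5.0 -0.5 0 0 0; -2.8 -5.8 -0.5 0 0 0; -3.2 -6.5 -0.5 0 0 0
20.8: -0.2 -0.9 -0.5 0 0 0; -0.5 -1.8 -0.5 0 0 0; -0.9 -2.6 -0.5 0 0 0; -1.4 -3.4 -0.5 0 0 0; -1.7 -4.3 -0.5 0 0 0; -2.1 -5.1 -0.5 0 0 0; -2.5 -5.9 -0.5 0 0 0; -2.9 -6.7 -0.5 0 0 0
21.1: -0.1 -0.9 -0.5 0 0 0; -0.4 -1.8 -0.5 0 0 0; -0.7 -2.7 -0.5 0 0 0; -1.1 -3.5 -0.5 0 0 0; -1.4 -4.4 -0.5 0 0 0; -1.8 -5.2 -0.5 0 0 0; -2.2 -6.0 -0.5 0 0 0; -2.7 -6.8 -0.5 0 0 0
fix rot deg wx -0.20 wy -0.00  tip radial shift -0.08
```

arm_command:
  rows: "0.2 -1.3 0.3 -0.1 0 0; 0 -2.3 0.2 -0.2 0 0; -0.4 -3.2 0.1 -0.2 0 0; -0.8 -4 0.1 -0.2 0 0; -1.2 -4.8 0.1 -0.2 0 0; -1.6 -5.6 0.1 -0.2 0 0; -2.1 -6.4 0.1 -0.2 0 0; -2.5 -7.2 0.1 -0.2 0 0"

```text
t: 29.62
tool_pos: [0.5198, 0.0516, 0.163]
tool_rot: [-1.62, -2.691, -0.004]
contact_force: [-2.9, 4.3, 0.9]
opening: 0.0199
```

```bash
python3 nx.py 20 8 20.5
```

```text
t 29.77 p [519.76  51.4  162.93] rad 21.19 ang -29.4 F [-2.5  4.   2. ] Fin 4.1 Ftrail 2.3 |F| 5.1
20.2: -0.6 -0.7 -0.6 0 0 0; -1.3 -1.3 -0.6 0 0 0; -2.1 -1.9 -0.6 0 0 0; -2.9 -2.4 -0.6 0 0 0; -3.4 -3.1 -0.6 0 0 0; -4.0 -3.7 -0.6 0 0 0; -4.7 -4.3 -0.6 0 0 0; -5.3 -4.9 -0.6 0 0 0
20.5: -0.5 -0.8 -0.6 0 0 0; -1.2 -1.4 -0.6 0 0 0; -1.9 -2.0 -0.6 0 0 0; -2.6 -2.6 -0.6 0 0 0; -3.2 -3.3 -0.6 0 0 0; -3.8 -3.9 -0.6 0 0 0; -4.5 -4.6 -0.6 0 0 0; -5.1 -5.2 -0.6 0 0 0
20.8: -0.5 -0.8 -0.6 0 0 0; -1.1 -1.5 -0.6 0 0 0; -1.7 -2.2 -0.6 0 0 0; -2.4 -2.8 -0.6 0 0 0; -3.0 -3.5 -0.6 0 0 0; -3.6 -4.2 -0.6 0 0 0; -4.2 -4.8 -0.6 0 0 0; -4.9 -5.4 -0.6 0 0 0
fix rot deg wx -0.12 wy 0.02  tip radial shift -0.08
```

arm_command:
  rows: "-0.4 -1.2 -0.1 -0.1 0 0; -1 -1.9 -0.2 -0.2 0 0; -1.6 -2.6 -0.3 -0.2 0 0; -2.3 -3.3 -0.3 -0.2 0 0; -2.9 -4 -0.3 -0.2 0 0; -3.5 -4.6 -0.3 -0.2 0 0; -4.2 -5.3 -0.3 -0.2 0 0; -4.8 -5.9 -0.3 -0.2 0 0"

```text
t: 30.78
tool_pos: [0.5157, 0.0465, 0.1632]
tool_rot: [1.62, 2.69, 0.005]
contact_force: [-1.2, 6.2, 0.9]
opening: 0.0194
```

```bash
python3 nx.py 20 8 20.5
```

```text
t 30.93 p [515.62  46.32 163.16] rad 21.09 ang -47.2 F [-2.   5.   2.6] Fin 5.0 Ftrail 1.9 |F| 5.9
20.2: -0.8 -0.5 -0.9 0 0 0; -1.6 -0.9 -0.9 0 0 0; -2.5 -1.2 -0.9 0 0 0; -3.4 -1.5 -0.9 0 0 0; -4.1 -2.0 -0.9 0 0 0; -4.9 -2.4 -0.9 0 0 0; -5.7 -2.8 -0.9 0 0 0; -6.5 -3.1 -0.9 0 0 0
20.5: -0.7 -0.6 -0.9 0 0 0; -1.5 -1.0 -0.9 0 0 0; -2.4 -1.4 -0.9 0 0 0; -3.2 -1.8 -0.9 0 0 0; -4.0 -2.2 -0.9 0 0 0; -4.8 -2.7 -0.9 0 0 0; -5.6 -3.1 -0.9 0 0 0; -6.4 -3.4 -0.9 0 0 0
20.8: -0.7 -0.6 -0.9 0 0 0; -1.4 -1.1 -0.9 0 0 0; -2.2 -1.6 -0.9 0 0 0; -3.1 -2.0 -0.9 0 0 0; -3.8 -2.5 -0.9 0 0 0; -4.6 -2.9 -0.9 0 0 0; -5.4 -3.3 -0.9 0 0 0; -6.3 -3.7 -0.9 0 0 0
fix rot deg wx -0.06 wy 0.15  tip radial shift 0.11
```

arm_command:
  rows: "-1.1 -1 -0.4 0 0.1 0; -2.1 -1.5 -0.8 -0.1 0.2 0; -3 -1.9 -1 -0.1 0.3 0; -3.8 -2.3 -1.1 -0.1 0.3 0; -4.6 -2.7 -1.2 -0.1 0.3 0; -5.4 -3.1 -1.2 -0.1 0.3 0; -6.2 -3.5 -1.2 -0.1 0.3 0; -7 -3.8 -1.2 -0.1 0.3 0"

```text
t: 31.92
tool_pos: [0.51, 0.043, 0.163]
tool_rot: [1.62, 2.69, 0.003]
contact_force: [0.6, 5.0, 0.5]
opening: 0.0194
```

```bash
python3 nx.py 18 7 20.2
```

```text
t 32.08 p [509.73  42.87 162.85] rad 20.72 ang -66.0 F [1.1 4.7 2.9] Fin 3.9 Ftrail 2.9 |F| 5.7
19.9: -0.9 -0.2 -0.5 0 0 0; -1.9 -0.3 -0.5 0 0 0; -2.8 -0.3 -0.5 0 0 0; -3.7 -0.4 -0.5 0 0 0; -4.6 -0.6 -0.5 0 0 0; -5.5 -0.7 -0.5 0 0 0; -6.3 -0.9 -0.5 0 0 0
20.2: -0.9 -0.3 -0.5 0 0 0; -1.8 -0.5 -0.5 0 0 0; -2.7 -0.6 -0.5 0 0 0; -3.6 -0.7 -0.5 0 0 0; -4.5 -0.9 -0.5 0 0 0; -5.4 -1.0 -0.5 0 0 0; -6.3 -1.2 -0.5 0 0 0
20.5: -0.8 -0.4 -0.5 0 0 0; -1.8 -0.6 -0.5 0 0 0; -2.7 -0.8 -0.5 0 0 0; -3.6 -1.0 -0.5 0 0 0; -4.5 -1.2 -0.5 0 0 0; -5.4 -1.3 -0.5 0 0 0; -6.3 -1.5 -0.5 0 0 0
fix rot deg wx -0.03 wy 0.06  tip radial shift 0.00
```

Full turn done. Continuing about 18° past the start, then drawing inwards off the edge.

arm_command:
  rows: "-1.3 -0.7 -0.3 0 0.1 0; -2.3 -0.9 -0.4 0 0.1 0; -3.2 -1.1 -0.6 0 0.2 0; -4.1 -1.2 -0.6 0 0.2 0; -5 -1.4 -0.6 0 0.2 0; -5.9 -1.5 -0.6 0 0.2 0; -6.8 -1.7 -0.6 0 0.2 0"

```text
t: 32.95
tool_pos: [0.5041, 0.0413, 0.1631]
tool_rot: [1.621, 2.69, 0.002]
contact_force: [2.6, 4.4, 1.7]
opening: 0.0193
```

```bash
python3 nx.py 18 7 20.2
```

```text
t 33.10 p [503.82  41.22 163.03] rad 20.74 ang -83.0 F [1.6 4.4 3.3] Fin 4.2 Ftrail 2.1 |F| 5.7
19.9: -0.9 0.0 -0.7 0 0 0; -1.9 0.3 -0.7 0 0 0; -2.8 0.5 -0.7 0 0 0; -3.7 0.7 -0.7 0 0 0; -4.6 0.8 -0.7 0 0 0; -5.4 0.9 -0.7 0 0 0; -6.3 1.1 -0.7 0 0 0
20.2: -0.9 -0.0 -0.7 0 0 0; -1.9 0.1 -0.7 0 0 0; -2.8 0.3 -0.7 0 0 0; -3.7 0.4 -0.7 0 0 0; -4.6 0.5 -0.7 0 0 0; -5.5 0.6 -0.7 0 0 0; -6.4 0.8 -0.7 0 0 0
20.5: -0.9 -0.1 -0.7 0 0 0; -1.9 -0.1 -0.7 0 0 0; -2.8 0.0 -0.7 0 0 0; -3.7 0.1 -0.7 0 0 0; -4.6 0.2 -0.7 0 0 0; -5.5 0.3 -0.7 0 0 0; -6.4 0.5 -0.7 0 0 0
fix rot deg wx -0.04 wy 0.03  tip radial shift -0.07
```

arm_command:
  rows: "0 2 0 0 0 0; 0 4.5 0 0 0 0; 0 8 0 0 0 0; 0 12 0 0 0 0; 0 14 0 0 0 0; 0 14 5 0 0 0; 0 14 20 0 0 0; 0 14 38 0 0 0; 0 14 45 0 0 0; 0 14 45 0 0 0"

```text
t: 34.35
tool_pos: [0.5044, 0.0551, 0.2094]
tool_rot: [1.62, 2.689, 0.003]
contact_force: [-0.8, 0.1, -1.4]
opening: 0.0197
```

```bash
python3 nx.py 18 7 20.2
```

```text
t 34.50 p [503.43  55.19 207.39] rad 6.94 ang -72.1 F [ 0.1  0.  -0.5] Fin 0.0 Ftrail 0.1 |F| 0.5
19.9: 0.7 -3.8 -45.1 0 0 0; 1.0 -7.5 -45.1 0 0 0; 1.1 -11.2 -45.1 0 0 0; 0.5 -13.1 -45.1 0 0 0; -0.4 -13.2 -45.1 0 0 0; -1.3 -13.3 -45.1 0 0 0; -2.2 -13.3 -45.1 0 0 0
20.2: 0.7 -3.8 -45.1 0 0 0; 1.1 -7.6 -45.1 0 0 0; 1.1 -11.4 -45.1 0 0 0; 0.5 -13.4 -45.1 0 0 0; -0.4 -13.5 -45.1 0 0 0; -1.3 -13.6 -45.1 0 0 0; -2.2 -13.6 -45.1 0 0 0
20.5: 0.8 -3.9 -45.1 0 0 0; 1.1 -7.8 -45.1 0 0 0; 1.1 -11.7 -45.1 0 0 0; 0.6 -13.7 -45.1 0 0 0; -0.3 -13.8 -45.1 0 0 0; -1.3 -13.9 -45.1 0 0 0; -2.2 -13.9 -45.1 0 0 0
fix rot deg wx -0.04 wy -0.04  tip radial shift -0.10
```

The edge run is finished, with forces of 4 to 7.5 N at the checks. Returning over the stand.

arm_command:
  rows: "-5 -20 3 0 0 0; -15 -58 3 0 0 0; -25 -95 3 0 0 0; -33 -124 2 0 0 0; -36.4 -134.7 0 0 0 0; -36.4 -134.7 0 0 0 0; -36.4 -134.7 0 0 0 0; -36.4 -134.7 0 0 0 0"

```text
t: 35.5
tool_pos: [0.4673, -0.0787, 0.2074]
tool_rot: [-1.619, -2.691, -0.001]
contact_force: [-0.4, 0.3, -2.3]
opening: 0.019
```

Run:
```python
from f import *
o,p,F=rep(4)
b=snap('side'); s=np.load('s1.npy'); c=lambda f:cv2.resize(f[180:265,250:320],None,fx=5.5,fy=5.5,interpolation=cv2.INTER_CUBIC)
save('g6',np.hstack([c(s),c(b['frame'])])); print(o['tool_rot'])
```

```text
t 35.70 p [467.17 -79.14 207.45] rad 145.01 ang -103.6 F [ 0.2  0.2 -0.2] Fin 0.2 Ftrail 0.1 |F| 0.3
[-1.61969856e+00 -2.69091980e+00 -5.79209123e-04]
```

View pics/g6.png

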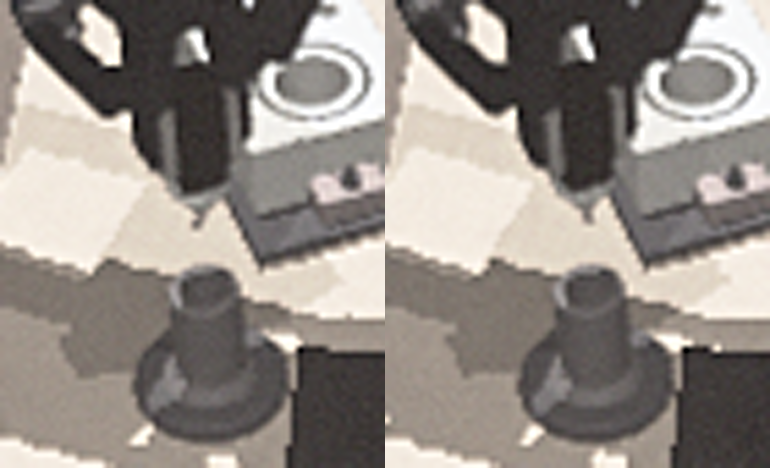

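Before and after look identical (nose at (200,205) and (585,205) respectively), so the tool hasn't slipped. Lowering it in.

arm_command:
  rows: "-0.2 -0.4 -12 0 0 0; -0.2 -0.4 -25 0 0 0; -0.2 -0.4 -34 0 0 0; -0.2 -0.4 -42 0 0 0; -0.2 -0.4 -48 0 0 0; -0.2 -0.4 -52 0 0 0; -0.2 -0.4 -54 0 0 0; -0.2 -0.4 -54 0 0 0"

```text
t: 36.75
tool_pos: [0.467, -0.0796, 0.1535]
tool_rot: [-1.62, -2.691, -0.001]
contact_force: [0.2, 0.5, -1.5]
opening: 0.0194
```

```bash
python3 -c "
from f import *
rep(4)"
```

```text
t 36.95 p [467.11 -79.66 153.76] rad 145.53 ang -103.6 F [-0.2  0.1 -0.7] Fin 0.0 Ftrail -0.2 |F| 0.7
```

No side contact. Lowering the last 7 mm until the flange seats.

arm_command:
  rows: "0 0.1 -2 0 0 0; 0 0.1 -4 0 0 0; 0 0.1 -5.5 0 0 0; 0 0.1 -6.5 0 0 0; 0 0.1 -7 0 0 0; 0 0.1 -7 0 0 0; 0 0.1 -7 0 0 0"

```text
t: 37.83
tool_pos: [0.4672, -0.0796, 0.1469]
tool_rot: [-1.62, -2.691, -0.001]
contact_force: [-0.2, 0.6, 0.0]
opening: 0.0196
```

```bash
python3 -c "
from f import *
rep(4)"
```

```text
t 38.02 p [467.17 -79.57 146.88] rad 145.43 ang -103.6 F [-0.4  0.2  1.3] Fin 0.1 Ftrail -0.5 |F| 1.4
```

arm_command:
  rows: "0 0 -0.3 0 0 0; 0 0 -0.6 0 0 0; 0 0 -0.6 0 0 0"
  squeeze: 25

```text
t: 38.4
tool_pos: [0.4672, -0.0796, 0.1468]
tool_rot: [-1.62, -2.691, -0.001]
contact_force: [-3.3, 0.2, 5.2]
opening: 0.0194
```

arm_command:
  rows: "0 0 0 0 0 0; 0 0 0 0 0 0; 0 0 0 0 0 0; 0 0 0 0 0 0; 0 0 0 0 0 0; 0 0 0 0 0 0; 0 0 0 0 0 0; 0 0 0 0 0 0"
  jaw: 1

```text
t: 39.4
tool_pos: [0.4672, -0.0796, 0.1468]
tool_rot: [-1.62, -2.691, -0.001]
contact_force: [0.5, 0.1, -1.3]
opening: 0.0855
```

arm_command:
  rows: "0 0 10 0 0 0; 0 0 30 0 0 0; 0 0 60 0 0 0; 0 0 110 0 0 0; 0 0 150 0 0 0; -20 30 160 0 0 0; -40 80 160 0 0 0; -60 130 160 0 0 0; -80 180 160 0 0 0; -90 230 160 0 0 0; -90 250 160 0 0 0; -90 250 160 0 0 0"

```text
t: 40.9
tool_pos: [0.3769, 0.1714, 0.3075]
tool_rot: [1.616, 2.694, 0.001]
contact_force: [0.0, -0.6, -0.0]
opening: 0.0855
```

Run:
```python
from f import *
o,p,F=rep(4); print(o['opening'])
a=snap('top');b=snap('side')
a0=np.load('top0.npy');b0=np.load('side0.npy')
c=lambda f:cv2.resize(f[160:265,265:345],None,fx=4.5,fy=4.5,interpolation=cv2.INTER_CUBIC)
save('g7',np.hstack([c(b0),c(b['frame'])]))
for n,x,y,r in(('top',a0,a['frame'],(212,242,340,372)),('side',b0,b['frame'],(205,262,270,305))):
    d=np.abs(x.astype(int)-y)[r[0]:r[1],r[2]:r[3]].max(2); print(n,d.mean(),(d>60).sum())
```

```text
t 41.10 p [377.42 169.62 307.01] rad 164.24 ang 139.0 F [ 0.4 -0.4  0.7] Fin 0.6 Ftrail 0.0 |F| 0.9
0.08531277761258475
top 2.14375 0
side 8.71077694235589 78
```

View pics/g7.png

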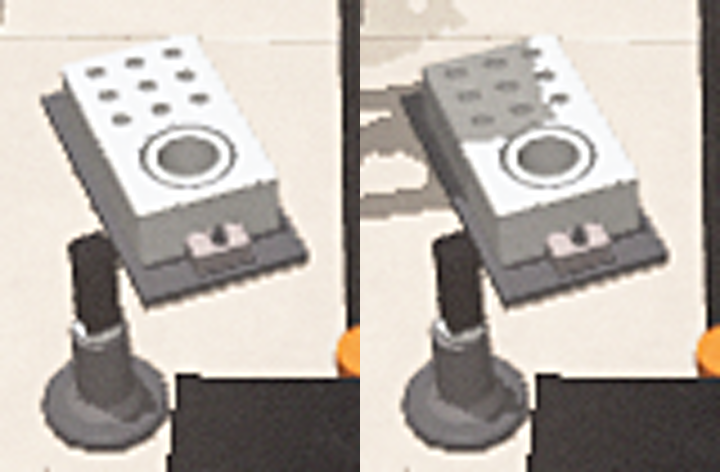

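The tool is back home and upright, with its flange on the mouth at (465,330) as at the start, and the sleeve hasn't moved. Handing in.

```bash
python3 -c "
from station import workorder
print(workorder.finish_job())"
```

```text
the job is handed in; nothing more can be done
None
```

The sleeve's inner top edge is deburred all the way round, the tool is back in its stand, and the job was handed in at about 41 s.

**Deburring:** I started on the side away from the small holes and ran the blade once clockwise, ending about 17° past the start. At the pause after each arc of about 20°, the force was 4.6–7.5 N. The peak was 7.5 N on the small-hole side, still inside the 2–8 N working range. Force was only read at these pauses, not continuously.

**Last checks:**
- **Seating:** the flange seated with the gripper within 0.1 mm of the height it first gripped the tool at, and the final force on seating was about 5 N.
- **Tool and stand:** in the top view, before and after look the same around the stand. In the side view, 78 pixels there differed clearly. I did not trace them all, though the arm's shadow lies nearby and the tool stands upright in the picture.
- **Surroundings:** the block and sleeve look unmoved in the picture. I did not check the bystanders separately at the end, but the arm never worked near them.
- **Arm:** it stands clear with the gripper open.

**Not ideal:** midway round, the arm fell short of its targets under load. There the blade ran up to about 1.2 mm low and, towards the end, up to 0.9 mm high. The tool also tilted by up to about 0.6°. I corrected for this from one arc to the next, and the blade was pressing on the edge at every pause.

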